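# Fit the large filter plate into the sloping spring-catch holder

### The arm

A 7-joint arm with a two-finger parallel gripper is mounted at the origin on the work surface. World frame = base frame: x ahead of the robot, y to its left, z up, the work surface at z = 0. Lengths are in m, angles in rad, forces in N, time in s.
With the tool pointing down it reaches from about 0.425 to 0.95 m from the base axis. Payload 4.7 kg.
Tool frame: the origin (TCP) lies on the front face of the gripper's body, between the roots of the fingers; the fingertips stand 73 mm ahead of it and the grasp point (between the pads) lies 54 mm ahead of it; x points along the fingers, z is the direction in which the jaws open and shut, and the axes are right-handed (so a half turn about x gives the same grasp; the last joint's range is limited). The gripper opens to 85 mm and grips with 20 to 120 N. Pads are 22 mm wide; open, the fingers measure 114 mm over their backs; the gripper's body (76 mm by 85 mm) begins 54 mm behind the grasp point. The pads swing forward as they close: fully open they stand 13 mm farther back than shut.
Start: joints at [-1.296, 0.469, -0.049, 1.532, 0.024, 1.141, -0.082], TCP at [0.202, 0.644, 0.304] pointing down, gripper open.
Joint ranges: [-2.59, 2.59], [-0.33, 1.99], [-1.39, 1.29], [0.1, 2.45], [-1.04, 4.18], [0.21, 1.99], [-2.66, 2.66]. Speed limits (rad/s): [2.57, 2.57, 3.14, 3.14, 3.14, 3.14, 3.14].

### API

Orientations are given as a rotation vector (axis times angle).
In Python, from bench import status, imaging, order gives the robot as it stands. The module is installed in compiled form; this text tells all that it offers.
- The arm moves only by the tool move_arm, never from a script. Its argument "motion" is one flat list of numbers, 7 for each row, row after row: the opening, from 0 (shut) to 1 (fully open), then the shift along the tool's x, y, z in m, then the turn, a rotation vector about the tool's x, y, z in rad. A call has exactly 5 rows; each row shifts and turns the commanded pose from where the row before left it, along the tool's axes as they then stand; what a row does not reach is not made up. A row lasts 1/8 s, in which the tool goes at most 62.5 mm and 10.7 degrees, less where a joint would pass 70% of its speed; a pose out of reach is approached as far as the arm can. A call is refused whole if a number of a shift passes 0.0625 or a number of a turn 0.188, either way. A call with a gripper value outside its range is refused whole. The fingers move at their own pace and stop on an object; "newtons" is the grip in N (left out, the last holds). Time passes only in rows, so rows that do not move let the fingers close, or fill a call up. It gives the time, the measured TCP pose, the force and the opening at its end, in the units of the state.
- status.read_state(): the state, without advancing time (a new reading comes with each control period).
- imaging.snapshot(name): name is "scene" or "top"; returns a dict with "image" (420x560x3 uint8, red, green, blue), "K" (3x3 intrinsics, pixels), "extrinsics" (4x4, takes a point from world to camera coordinates). Camera axes: x right, y up, looking along -z (the intrinsics and any distortion apply to the point x, -y, -z); pixel columns grow to the right and rows downward; lengths in m; the calibration is good to about 2 mm. A picture is of the moment at which its call begins. There is no depth.
- order.close_job(): hands the job in, once; it reports no verdict.
The state is a dict: "t": time; "joints": joint angles; "qd": joint speeds; "joint_torque": joint torques, N m; "position": TCP position; "ee_rot": TCP orientation; "wrist_force": force on the tool from outside, world axes, zero at the start; "wrist_torque": the same for the moment, N m; "gripper_width": finger opening in m.
Only numpy, scipy, OpenCV 4.12 (cv2) and the standard library are available. Lean on these libraries where they do the work, as an engineer would, in place of code of your own. Each camera call takes 0.05 s, during which the arm holds its last target.

### The job

Slide the largest plate straight up out of its slot in the rack. With it standing steeper than the sloping holder, hook its lower edge in behind the lip at the foot of the slope, then swing it back flat onto the rails until both spring catches have snapped over its shoulders, and let go. Leave the two small plates standing in the rack.

Things in the scene. Friction and masses are not known exactly. Their poses are not given: they have to be found in the camera images.
- plate_mid (a point): Large filter plate, black frame 110 wide, 90 high, 8 thick (mm), with a grip tab 30 wide, 32 high, 8 thick in the middle of its upper edge: 122 high in all, about 120 g, both faces alike. Point: its centre, 61 mm above the lower edge. z from lower edge to tab, x through the thickness, y along the width. Starts upright in any of the rack's three slots.
- plate_foot (a point): The middle of the lower edge of the large plate (mid thickness). Axes as plate_mid. The tab's centre is 106 mm from here along z; the two shoulders, the upper edge of the frame on either side of the tab, are at 90 mm.
- rack: Grey slotted rack, fixed, 146 x 124 mm (x, y) and 40 high; origin at the centre of its underside. Three slots run along its y at x = -50, 0 and +50 mm, each 10 wide and 114 long, floor at 8 mm, walls up to 40 mm. A plate must rise more than 32 mm to be clear.
- small_a_mid (a point): Small plate, 78 wide, 58 high, 8 thick with a 26 wide, 22 high tab (80 mm high in all) and a wide window, upright in another slot; this point is its centre, 40 mm above its lower edge. Axes as the large plate. Not to be taken.
- small_b_mid (a point): Small plate of the same outer size, with only a narrow slit window, in the remaining slot. Point and axes as small_a. Not to be taken.
- seat (a point): Sloping holder, fixed, black base and aluminium slope at 55 degrees from the horizontal, upper end away from the robot, foot towards it. Point: middle of the channel floor at the slope's foot, in the plane of the rails, 22 mm above the table. x down the slope, y along the width, z square out of the slope. Seated, the plate stands on this floor (x = 0), plate_foot at z = 4 mm, tab up the slope.
- catch_l (a joint): Spring catch on the seat's +y side (y = 37 to 51 mm): 0 closed, grows to 0.012 m as pushed up the slope. Its nose overhangs the seated plate's shoulder by 4 mm, 2 mm above its face; a ramp leads in from above. It gives some 6 mm as the shoulder passes, then snaps back. It blocks a plate slid down along the rails. Passing both catches takes about 3 to 15 N at the tab.
- catch_r (a joint): The same catch on the seat's -y side.
- seat_lip (a point): Middle of the lip's upper edge at the foot of the slope; axes as seat. In seat axes the lip spans z = 13.5 to 18.5 mm and reaches 7 mm up from the floor. The lower edge goes in between z = -4 (recessed back, for the first 20 mm) and 13.5; a plate 20 to 35 degrees steeper than the slope fits. Cheeks at y = +-58 mm, 30 mm long, as high as the lip, leave 3 mm play each side.
- seat_centre (a point): Where plate_mid is when the plate is seated: seat x = -61, y = 0, z = 4 mm; axes as seat. The plate then lies on two rails, y = +-36 to +-58 mm, surface at seat z = 0, from 20 to 112 mm up the slope. Between the rails it is open, so that a finger can go behind the tab.
Mind the look-alikes: they are no part of the job. Leave any white look-alike of the part that bears seat alone.

How it is judged:
By the outcome, as a careful person would: the job done as asked, in the order asked, and still so for the second after the job is handed in, with the robot touching nothing.
It also fails if it takes over 50 s, if anything falls off the work surface, if the arm or the gripper's body presses on something with over 40 N, if the wrist force passes 120 N, or if a joint passes its speed limit or range.

## Working session

There is one attempt and no reset: what is moved stays moved. The work goes in short steps, Python scripts to look and compute and a tool call to move; the robot and the scene stay as the last step left them, time stands still between calls to the robot, and variables do not carry over. Pictures are saved under pics/ and viewed, and the job is handed in when it is done.

Besides the shell and the picture viewer there is one more tool, called as name(argument=value, ...) on one line, values as JSON. move_arm: Moves the arm, as the interface text tells. Its arguments: {"type":"object","properties":{"motion":{"type":"array","items":{"type":"number"}},"newtons":{"type":"number"}},"required":["motion"]}

```bash
mkdir -p pics; cat > h.py <<'E'
import numpy as np, cv2
from bench import status, imaging, order
def snap(n,f):
    d=imaging.snapshot(n); cv2.imwrite('pics/'+f,cv2.cvtColor(d['image'],cv2.COLOR_RGB2BGR)); np.savez('pics/'+f[:-4]+'.npz',**{k:d[k] for k in('image','K','extrinsics')}); print(n,[k for k in d]); return d
def load(f): return np.load('pics/'+f+'.npz')
def proj(d,P):
    P=np.atleast_2d(P); E=d['extrinsics']; c=P@E[:3,:3].T+E[:3,3]; v=np.c_[c[:,0],-c[:,1],-c[:,2]]@d['K'].T; return v[:,:2]/v[:,2:]
def ray(d,uv):
    E=d['extrinsics'];R=E[:3,:3];o=-R.T@E[:3,3]; v=np.linalg.inv(d['K'])@np.array([uv[0],uv[1],1.]); w=R.T@np.array([v[0],-v[1],-v[2]]); return o,w/np.linalg.norm(w)
def onz(d,uv,z):
    o,w=ray(d,uv); return o+w*(z-o[2])/w[2]
def tri(d1,u1,d2,u2):
    o,w=ray(d1,u1);p,v=ray(d2,u2); A=np.c_[w,-v]; s=np.linalg.lstsq(A,p-o,rcond=None)[0]; a=o+s[0]*w;b=p+s[1]*v; return (a+b)/2,np.linalg.norm(a-b)
E
python3 - <<'E'
from h import *
for n in('scene','top'):
    d=snap(n,n+'0.png'); print(d['K'],d['extrinsics'])
print(status.read_state())
E
```

```text
scene ['image', 'K', 'extrinsics']
[[428.0794054    0.         273.69730515]
 [  0.         428.0794054  205.8574139 ]
 [  0.           0.           1.        ]] [[ 0.18414704  0.98278214  0.0151368  -0.05059611]
 [-0.82256139  0.1456594   0.54970547  0.31283467]
 [ 0.5380359  -0.11367759  0.83522139 -1.06255849]
 [ 0.          0.          0.          1.        ]]
top ['image', 'K', 'extrinsics']
[[477.14823046   0.         279.69144272]
 [  0.         477.14823046 216.57085688]
 [  0.           0.           1.        ]] [[-0.02558696 -0.99926471 -0.02855439  0.01249542]
 [ 0.993472   -0.02859434  0.11043436 -0.43719347]
 [-0.11116965 -0.0255423   0.99347315 -1.03630679]
 [ 0.          0.          0.          1.        ]]
{'t': 0.1, 'joints': array([-1.29589314,  0.46938054, -0.04857602,  1.5335634 ,  0.02411191,
        1.14100795, -0.08229886]), 'qd': array([ 0.00030757, -0.00258675,  0.00313539, -0.00301752, -0.0012547 ,
        0.00070363,  0.00072824]), 'joint_torque': array([ 8.40905227e-05, -5.11513138e+01, -4.71304706e-02, -2.38390589e+01,
        1.07911852e-02,  4.42999954e-03, -1.83601529e-06]), 'position': array([0.20180485, 0.64371543, 0.30295756]), 'ee_rot': array([-0.98368631,  1.33915044,  0.98183698]), 'wrist_force': array([0.37806455, 0.34567723, 0.66820457]), 'wrist_torque': array([ 0.03757852, -0.0166476 ,  0.00769026]), 'gripper_width': 0.0852485537164748}
```

View pics/scene0.png

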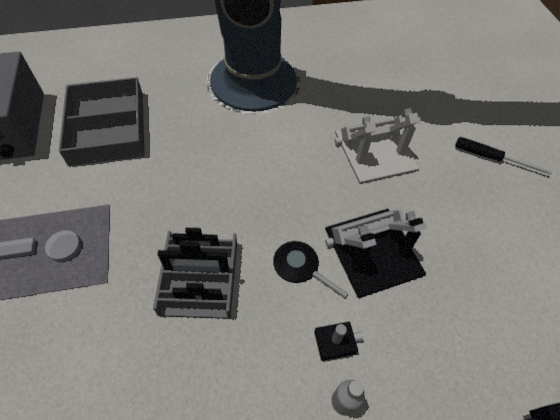

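View pics/top0.png

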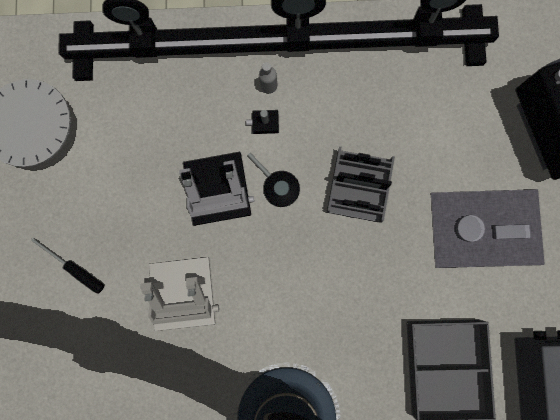

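```bash
cat > crop.py <<'E'
import sys,cv2,numpy as np
f,x0,y0,x1,y1,s,o=sys.argv[1:]
im=cv2.imread('pics/'+f)[int(y0):int(y1),int(x0):int(x1)]
im=(255*(im/255.)**0.5).astype('u1')
cv2.imwrite('pics/'+o,cv2.resize(im,None,fx=float(s),fy=float(s),interpolation=cv2.INTER_NEAREST))
E
python3 crop.py scene0.png 140 210 260 330 5 c1.png
python3 crop.py top0.png 310 140 410 230 6 c2.png
python3 crop.py scene0.png 310 195 440 305 5 c3.png
python3 crop.py top0.png 170 140 300 235 6 c4.png
```

```text
(no output)
```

View pics/c1.png

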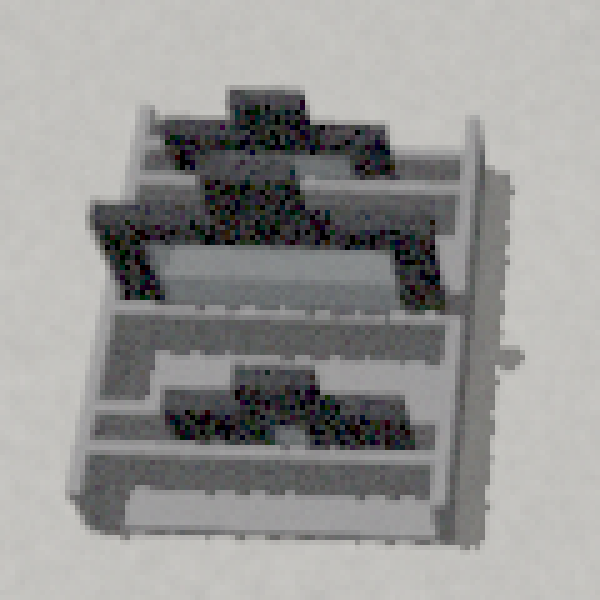

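View pics/c2.png

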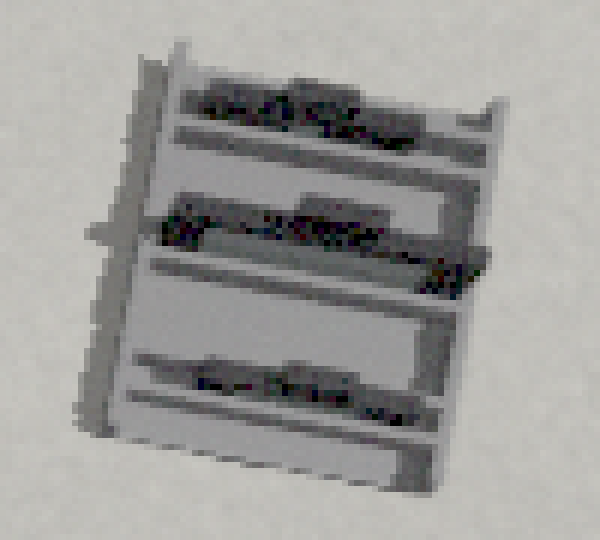

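View pics/c3.png

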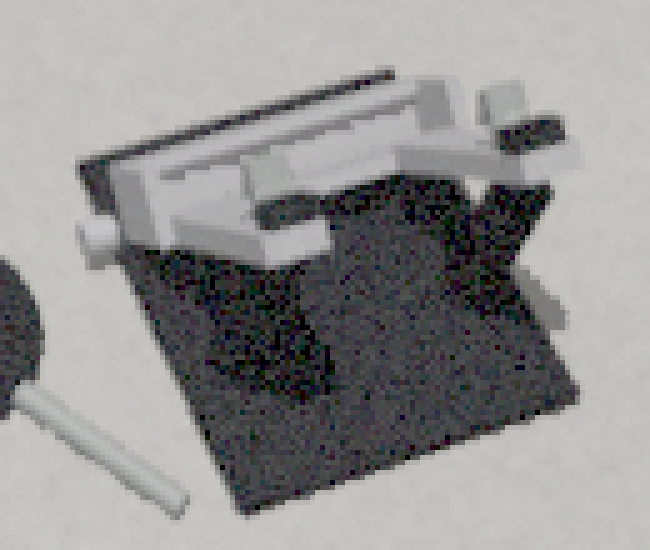

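View pics/c4.png

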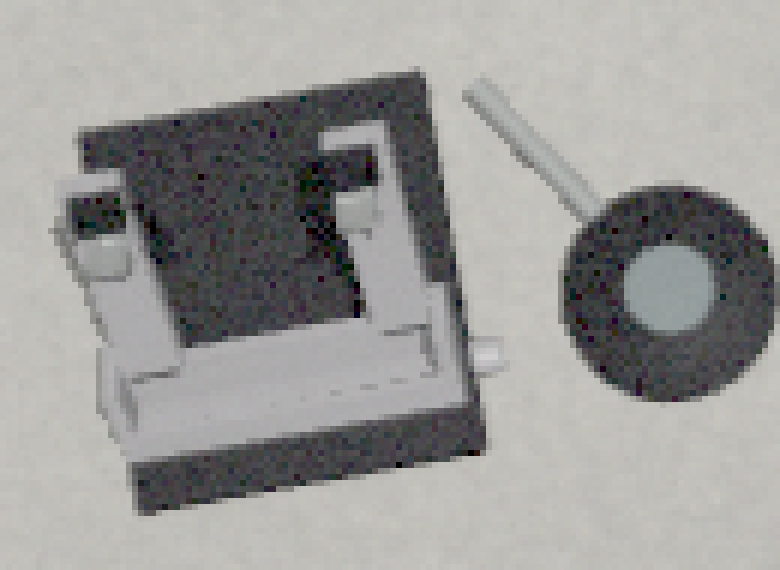

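```bash
python3 - <<'E'
from h import *
t=load('top0');s=load('scene0')
for d in(t,s): print(ray(d,(0,0))[0])
c2=lambda x,y:(310+(x)/6-.5,140+y/6-.5); c1=lambda x,y:(140+x/5-.5,210+y/5-.5)
print('rack top corners from top, z=.04')
for p in[(172,42),(507,98),(437,492),(115,435)]: print(p,onz(t,c2(*p),.04).round(4))
print('rack corners scene')
for p in[(143,105),(478,115),(455,545),(72,495)]: print(p,onz(s,c1(*p),.04).round(4))
print('tab top z=.130 top view')
for p in[(300,195),(390,205),(300,212),(390,228)]: print(p,onz(t,c2(*p),.13).round(4))
print('tab top z=.130 scene')
for p in[(205,160),(298,162),(205,180),(300,182)]: print(p,onz(s,c1(*p),.13).round(4))
print('shoulder z=.098 scene')
for p in[(90,202),(437,222),(95,222)]: print(p,onz(s,c1(*p),.098).round(4))
c3=lambda x,y:(310+x/5-.5,195+y/5-.5); c4=lambda x,y:(170+x/6-.5,140+y/6-.5)
print('base corners z~0?')
for p in[(78,130),(425,70),(487,450),(135,515)]: print(p,onz(t,c4(*p),.005).round(4))
for p in[(80,160),(393,72),(580,395),(242,515)]: print(p,onz(s,c3(*p),.005).round(4))
E
```

```text
[ 0.31945333 -0.02648468  1.07818095]
[ 0.83833746 -0.11663145  0.71627051]
rack top corners from top, z=.04
(172, 42) [ 0.5883 -0.1335  0.04  ]
(507, 98) [ 0.5631 -0.2554  0.04  ]
(437, 492) [ 0.4184 -0.2227  0.04  ]
(115, 435) [ 0.4426 -0.1071  0.04  ]
rack corners scene
(143, 105) [ 0.4219 -0.2232  0.04  ]
(478, 115) [ 0.4474 -0.1042  0.04  ]
(455, 545) [ 0.6039 -0.133   0.04  ]
(72, 495) [ 0.5652 -0.2533  0.04  ]
tab top z=.130 top view
(300, 195) [ 0.5111 -0.1649  0.13  ]
(390, 205) [ 0.5068 -0.1948  0.13  ]
(300, 212) [ 0.5053 -0.1647  0.13  ]
(390, 228) [ 0.499  -0.1944  0.13  ]
tab top z=.130 scene
(205, 160) [ 0.5005 -0.1912  0.13  ]
(298, 162) [ 0.5062 -0.1629  0.13  ]
(205, 180) [ 0.5075 -0.1916  0.13  ]
(300, 182) [ 0.5133 -0.163   0.13  ]
shoulder z=.098 scene
(90, 202) [ 0.4909 -0.2326  0.098 ]
(437, 222) [ 0.5178 -0.1236  0.098 ]
(95, 222) [ 0.4985 -0.2313  0.098 ]
base corners z~0?
(78, 130) [0.5746 0.2221 0.005 ]
(425, 70) [0.5938 0.0879 0.005 ]
(487, 450) [0.4462 0.0668 0.005 ]
(135, 515) [0.4253 0.2008 0.005 ]
(80, 160) [0.4445 0.07   0.005 ]
(393, 72) [0.427 0.203 0.005]
(580, 395) [0.5724 0.2241 0.005 ]
(242, 515) [0.5944 0.0899 0.005 ]
```

```bash

python3 crop.py scene0.png 320 205 430 255 7 c5.png
python3 crop.py top0.png 178 155 258 220 9 c6.png
```

```text
(no output)
```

View pics/c5.png

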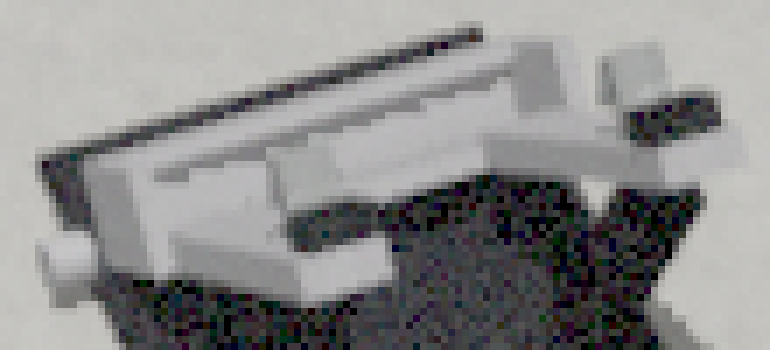

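View pics/c6.png

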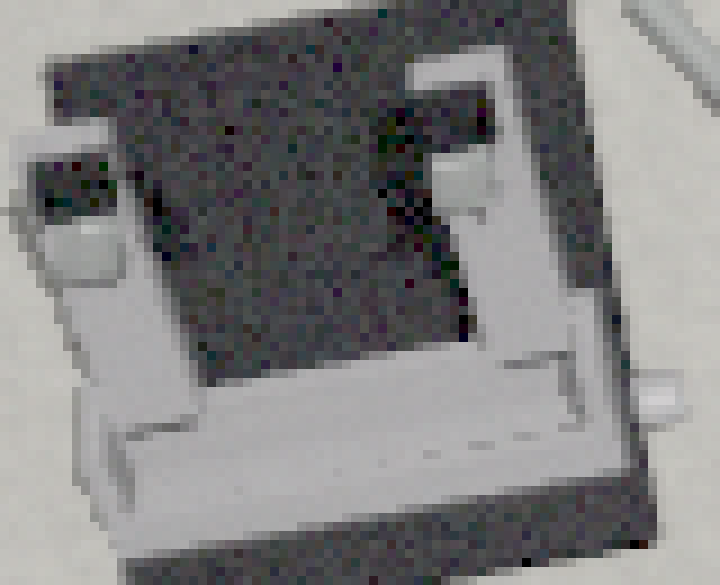

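```bash
cat > seat.py <<'E'
from h import *
c55,s55=np.cos(np.radians(55)),np.sin(np.radians(55))
def frame(px,py,psi):
    e=np.array([np.cos(psi),np.sin(psi),0]);k=np.array([0,0,1.]);
    X=-(c55*e+s55*k);Z=-s55*e+c55*k;Y=np.cross(Z,X)
    return np.c_[X,Y,Z],np.array([px,py,.022])
def S2W(fr,p): return np.atleast_2d(p)@fr[0].T+fr[1]
E
python3 - <<'E'
from seat import *
t=load('top0');s=load('scene0')
c5=lambda x,y:(320+x/7-.5,205+y/7-.5); c6=lambda x,y:(178+x/9-.5,155+y/9-.5)
m=1e-3
obs=[(t,c6(500,365),(-20,36,0)),(t,c6(197,422),(-20,-36,0)),(t,c6(410,66),(-112,36,0)),(t,c6(500,47),(-112,58,0)),(t,c6(110,120),(-112,-36,0)),(t,c6(14,140),(-112,-58,0)),
(s,c5(300,262),(-112,58,0)),(s,c5(390,243),(-112,36,0)),(s,c5(665,150),(-112,-36,0)),(s,c5(748,130),(-112,-58,0)),(s,c5(160,178),(-7,58,13.5)),(s,c5(512,70),(-7,-58,13.5))]
from scipy.optimize import least_squares
def res(q):
    fr=frame(*q); return np.concatenate([proj(d,S2W(fr,np.array(p)*m))[0]-uv for d,uv,p in obs])
r=least_squares(res,[.46,.13,.14],loss='soft_l1');print(r.x,np.degrees(r.x[2]));print(res(r.x).reshape(-1,2).round(1))
for v in (t,s):
    r2=least_squares(lambda q:np.concatenate([proj(d,S2W(frame(*q),np.array(p)*m))[0]-uv for d,uv,p in obs if d is v]),[.46,.13,.14],loss='soft_l1');print(r2.x)
fr=frame(*r.x)
pts=[]
for y in(-58,-36,36,58):
    pts+=[(-20,y,0),(-112,y,0)]
for y in(-58,58): pts+=[(-7,y,13.5),(-7,y,18.5),(-30,y,18.5),(-30,y,0),(0,y,18.5)]
for n,v,b,f in(('t',t,(178,155,258,220),9),('s',s,(320,205,430,255),7)):
    im=cv2.cvtColor(v['image'],cv2.COLOR_RGB2BGR)[b[1]:b[3],b[0]:b[2]]
    im=(255*(im/255.)**.5).astype('u1');im=cv2.resize(im,None,fx=f,fy=f,interpolation=0)
    for p in pts:
        u=(proj(v,S2W(fr,np.array(p)*m))[0]+.5-np.array(b[:2]))*f
        cv2.circle(im,tuple(int(a) for a in u),3,(0,0,255),-1)
    cv2.imwrite(f'pics/o{n}.png',im)
E
```

```text
[0.47293915 0.13972243 0.14483781] 8.29859494320517
[[-1.7 -1.2]
 [-0.  -2. ]
 [-0.4  1.4]
 [ 0.1  1.7]
 [-1.3  1.4]
 [-1.1  1. ]
 [-0.2  1.1]
 [-0.7  0. ]
 [-0.4  1.1]
 [-0.5  0.3]
 [-4.9  0.9]
 [ 1.1 -0.4]]
[0.4747878  0.13785253 0.15105088]
[0.47200178 0.14107645 0.14184905]
```

```bash
cd pics; python3 -c "
import cv2,numpy as np
a=cv2.imread('ot.png');b=cv2.imread('os.png');c=np.zeros((a.shape[0]+b.shape[0],max(a.shape[1],b.shape[1]),3),'u1');c[:a.shape[0],:a.shape[1]]=a;c[a.shape[0]:,:b.shape[1]]=b
cv2.imwrite('oo.png',cv2.resize(c,None,fx=.62,fy=.62))"
```

```text
(no output)
```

View pics/ot.png

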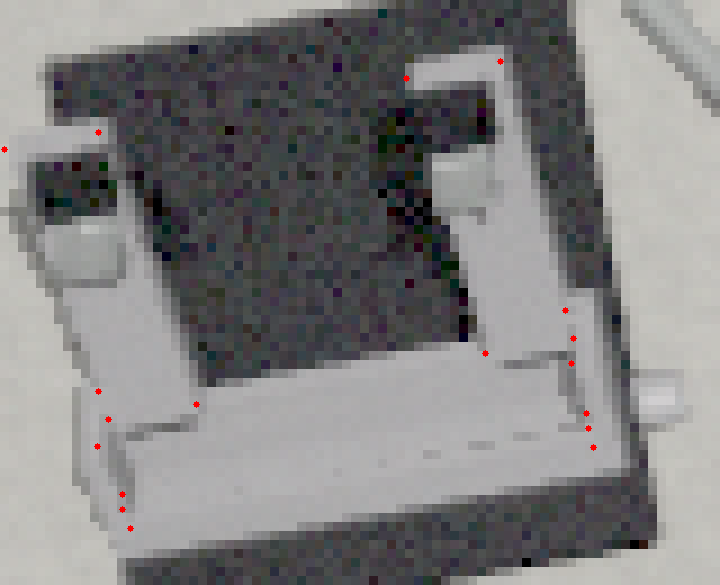

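View pics/os.png

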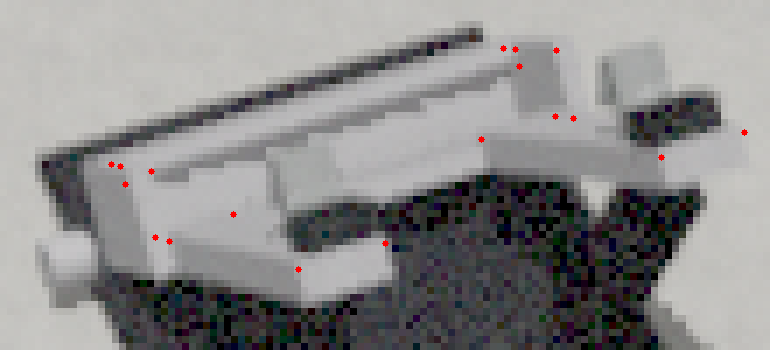

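```bash
cat > plan.py <<'E'
from seat import *
from scipy.spatial.transform import Rotation as R, Slerp
st=status.read_state()
SEAT=(.472,.140,.145)
def tool_rot(upv,nz): # tool x=-up, z=nz
    x=-np.array(upv,float);x/=np.linalg.norm(x);z=np.array(nz,float);z-=x*(z@x);z/=np.linalg.norm(z);return R.from_matrix(np.c_[x,np.cross(z,x),z])
def rows(wps,cur=None,maxd=.055,maxa=.17,n=None):
    p,r=(st['position'],R.from_rotvec(st['ee_rot'])) if cur is None else cur
    out=[]
    for tp,tr in wps:
        k=n or max(1,int(np.ceil(max(np.linalg.norm(tp-p)/maxd,(r.inv()*tr).magnitude()/maxa))))
        p0,r0=p,r
        for i in range(1,k+1):
            q=p0+(tp-p0)*i/k; rr=r0*R.from_rotvec((r0.inv()*tr).as_rotvec()*i/k)
            d=np.r_[r.inv().apply(q-p),(r.inv()*rr).as_rotvec()].round(3)
            out.append(d); p=p+r.apply(d[:3]); r=r*R.from_rotvec(d[3:])
    return out,(p,r)
def show(o):
    for i,d in enumerate(o): print(i,','.join(f'{v:g}' for v in d+0))
def platepose(foot,A,psi,sgn=1,g=.160):
    e=np.array([np.cos(psi),np.sin(psi),0]);k=np.array([0,0,1.]);A=np.radians(A)
    up=e*np.cos(A)+k*np.sin(A); nz=sgn*(e*np.sin(A)-k*np.cos(A))
    return foot+up*g, tool_rot(up,nz)
E
python3 - <<'E'
from plan import *
print(R.from_rotvec(st['ee_rot']).as_matrix().round(3))
psi=-.206
for sgn in(1,-1):
    tp,tr=platepose(np.array([.506,-.178,.008]),90,psi,sgn)
    print(sgn,(R.from_rotvec(st['ee_rot']).inv()*tr).as_rotvec())
E
```

```text
[[-0.    -0.954  0.299]
 [-0.002  0.299  0.954]
 [-1.    -0.    -0.002]]
1 [ 1.47301072e+00 -1.37929373e-03  1.37050226e-03]
-1 [-1.66858103e+00 -1.40762102e-03 -1.41665059e-03]
```

```bash
python3 - <<'E'
from plan import *
tp,tr=platepose(np.array([.506,-.178,.008]),90,-.206,1)
r0=R.from_rotvec(st['ee_rot']); dr=(r0.inv()*tr).as_rotvec()
mid=(np.array([.46,.2,.30]), r0*R.from_rotvec(dr*.56))
o,c=rows([mid,(tp+[0,0,.08],tr)],maxd=.051); show(o); print(c[0])
E
```

```text
0 0,-0.034,-0.031,0.075,0,0
1 0.001,-0.037,-0.029,0.075,0,0
2 0,-0.039,-0.026,0.075,0,0
3 0,-0.041,-0.023,0.075,0,0
4 0.001,-0.042,-0.02,0.075,0,0
5 0,-0.043,-0.017,0.075,0,0
6 0,-0.045,-0.013,0.075,0,0.001
7 0.001,-0.046,-0.01,0.075,0,0
8 0,-0.046,-0.007,0.075,-0.001,0
9 0,-0.047,-0.003,0.075,0,0
10 0,-0.046,0.001,0.075,0,0
11 0.007,-0.045,-0.015,0.081,0,0
12 0.006,-0.046,-0.011,0.081,0,0
13 0.007,-0.047,-0.008,0.081,0,0
14 0.006,-0.048,-0.003,0.081,0,0
15 0.007,-0.048,0,0.081,0,0
16 0.006,-0.047,0.004,0.081,0,0
17 0.007,-0.047,0.007,0.081,0,0
18 0.007,-0.046,0.012,0.081,0,0
[ 0.50598621 -0.17774049  0.24755226]
```

move_arm(motion=[0.5, 0, -0.034, -0.031, 0.075, 0, 0, 0.5, 0.001, -0.037, -0.029, 0.075, 0, 0, 0.5, 0, -0.039, -0.026, 0.075, 0, 0, 0.5, 0, -0.041, -0.023, 0.075, 0, 0, 0.5, 0.001, -0.042, -0.02, 0.075, 0, 0], newtons=40)

```text
t: 0.72
position: [0.32, 0.4408, 0.3016]
ee_rot: [-0.694, 1.457, 0.694]
wrist_force: [0.0, -0.2, 0.2]
gripper_width: 0.0429
```

move_arm(motion=[0.5, 0, -0.043, -0.017, 0.075, 0, 0, 0.5, 0, -0.045, -0.013, 0.075, 0, 0, 0.5, 0.001, -0.046, -0.01, 0.075, 0, 0, 0.5, 0, -0.046, -0.007, 0.075, 0, 0, 0.5, 0, -0.047, -0.003, 0.075, 0, 0])

```text
t: 1.35
position: [0.4368, 0.2386, 0.3007]
ee_rot: [-0.403, 1.533, 0.404]
wrist_force: [0.7, 0.1, -0.1]
gripper_width: 0.0425
```

move_arm(motion=[0.5, 0, -0.046, 0.001, 0.075, 0, 0, 0.5, 0.007, -0.045, -0.015, 0.081, 0, 0, 0.5, 0.006, -0.046, -0.011, 0.081, 0, 0, 0.5, 0.007, -0.047, -0.008, 0.081, 0, 0, 0.5, 0.006, -0.048, -0.003, 0.081, 0, 0])

```text
t: 1.98
position: [0.4833, 0.0101, 0.2745]
ee_rot: [-0.091, 1.569, 0.091]
wrist_force: [0.9, 0.5, -0.6]
gripper_width: 0.0429
```

move_arm(motion=[0.5, 0.007, -0.048, 0, 0.081, 0, 0, 0.5, 0.006, -0.047, 0.004, 0.081, 0, 0, 0.5, 0.007, -0.047, 0.007, 0.081, 0, 0, 0.5, 0.007, -0.046, 0.012, 0.081, 0, 0, 0.5, 0, 0, 0, 0, 0, 0])

```text
t: 2.6
position: [0.5052, -0.1813, 0.2474]
ee_rot: [0.166, 1.565, -0.169]
wrist_force: [-0.6, 0.6, 0.1]
gripper_width: 0.0427
```

```bash
python3 - <<'E'
from plan import *
tp,tr=platepose(np.array([.506,-.178,.008]),90,-.206,1)
print(st['t'],st['position'],st['joints'],st['gripper_width'],st['wrist_force'])
o,c=rows([(tp+[0,0,.03],tr),(tp,tr)],maxd=.03);show(o)
snap('top','top1.png');snap('scene','scene1.png')
E
python3 crop.py scene1.png 110 130 270 330 3 d1.png; python3 crop.py top1.png 290 100 430 250 4 d2.png
```

```text
2.6 [ 0.50515664 -0.18129645  0.24737148] [-0.22173699  0.34052161  0.60998495  1.9518275  -0.23930424  0.92152235
  0.29411674] 0.042674929296706854 [-0.57887467  0.57461142  0.09543915]
0 0.025,0.002,0,-0.004,0,0.001
1 0.024,0.001,0,-0.003,-0.001,0.001
2 0.015,0,0,0,0,0
3 0.015,0.001,0,0,0,0
top ['image', 'K', 'extrinsics']
scene ['image', 'K', 'extrinsics']
```

View pics/d1.png

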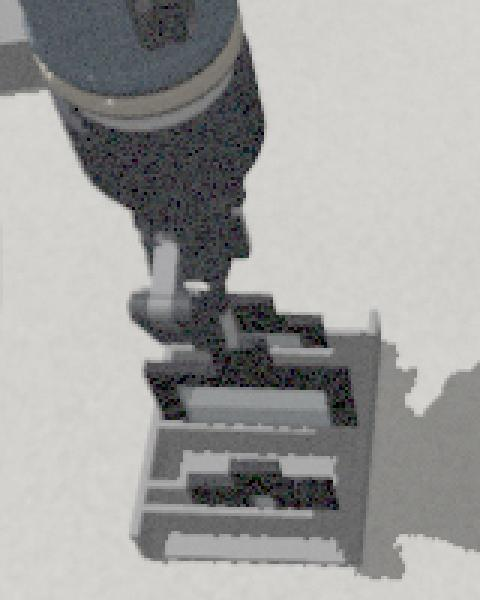

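View pics/d2.png

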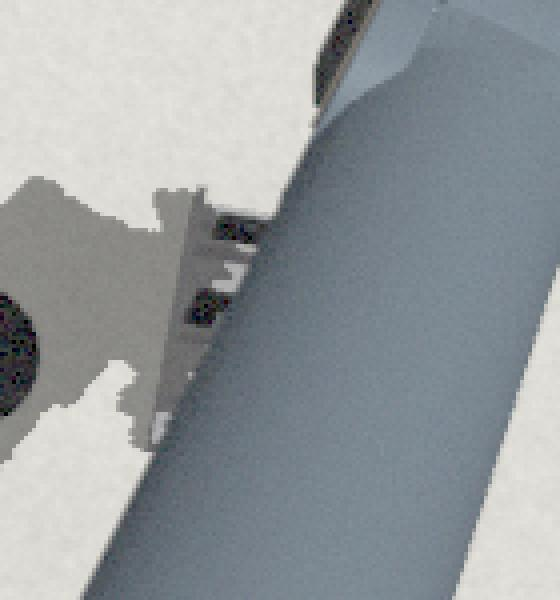

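move_arm(motion=[0.5, 0.025, 0.002, 0, -0.004, 0, 0.001, 0.5, 0.024, 0.001, 0, -0.003, -0.001, 0.001, 0.5, 0.015, 0, 0, 0, 0, 0, 0.5, 0.015, 0.001, 0, 0, 0, 0, 0.5, 0, 0, 0, 0, 0, 0])

```text
t: 3.32
position: [0.5066, -0.1726, 0.168]
ee_rot: [0.157, 1.566, -0.154]
wrist_force: [0.2, -0.4, 0.1]
gripper_width: 0.0426
```

```bash
python3 - <<'E'
from plan import *
tp,tr=platepose(np.array([.506,-.178,.008]),90,-.206,1)
print(st['t'],st['position'],st['joints'],st['wrist_force'])
o,c=rows([(tp,tr)],maxd=.03);show(o)
snap('scene','scene2.png')
E
python3 crop.py scene2.png 140 170 250 330 5 d1.png
```

```text
3.325 [ 0.50658753 -0.17264245  0.16803025] [-0.17210256  0.44963944  0.54376886  2.01960849 -0.33561852  0.76016794
  0.37614718] [ 0.19494562 -0.38421664  0.07845755]
0 0,-0.005,0,0.008,-0.001,-0.002
scene ['image', 'K', 'extrinsics']
```

View pics/d1.png

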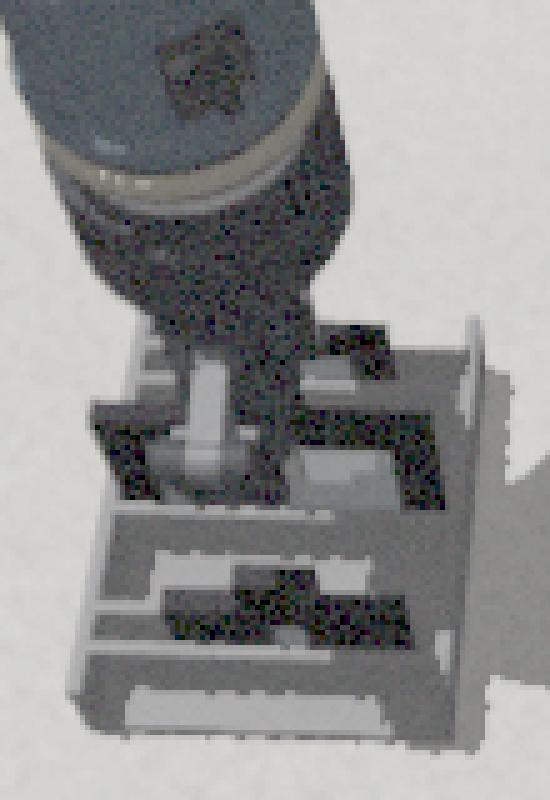

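move_arm(motion=[0.5, 0, -0.005, 0, 0.008, 0, -0.002, 0.5, 0, 0, 0, 0, 0, 0, 0, 0, 0, 0, 0, 0, 0, 0, 0, 0, 0, 0, 0, 0, 0, 0, 0, 0, 0, 0, 0], newtons=50)

```text
t: 4.0
position: [0.5057, -0.1781, 0.1691]
ee_rot: [0.163, 1.564, -0.162]
wrist_force: [-2.1, 0.3, 4.3]
gripper_width: 0.0075
```

move_arm(motion=[0, 0, 0, 0, 0, 0, 0, 0, 0, 0, 0, 0, 0, 0, 0, 0, 0, 0, 0, 0, 0, 0, 0, 0, 0, 0, 0, 0, 0, 0, 0, 0, 0, 0, 0])

```text
t: 4.62
position: [0.5058, -0.1782, 0.1691]
ee_rot: [0.163, 1.564, -0.162]
wrist_force: [-1.9, 0.3, 5.4]
gripper_width: 0.0074
```

```bash
python3 - <<'E'
from plan import *
tp,tr=platepose(np.array([.506,-.178,.008]),90,-.206,1)
print(st['t'],st['position'],st['gripper_width'],st['wrist_force'])
print((R.from_rotvec(st['ee_rot']).inv()*tr).as_rotvec())
snap('scene','scene3.png')
E
python3 crop.py scene3.png 140 170 250 330 5 d1.png
```

```text
4.625 [ 0.50579015 -0.17816352  0.16908082] 0.007405314993653738 [-1.93154246  0.27024383  5.39906402]
[-0.00111213  0.00045885 -0.00046915]
scene ['image', 'K', 'extrinsics']
```

View pics/d1.png

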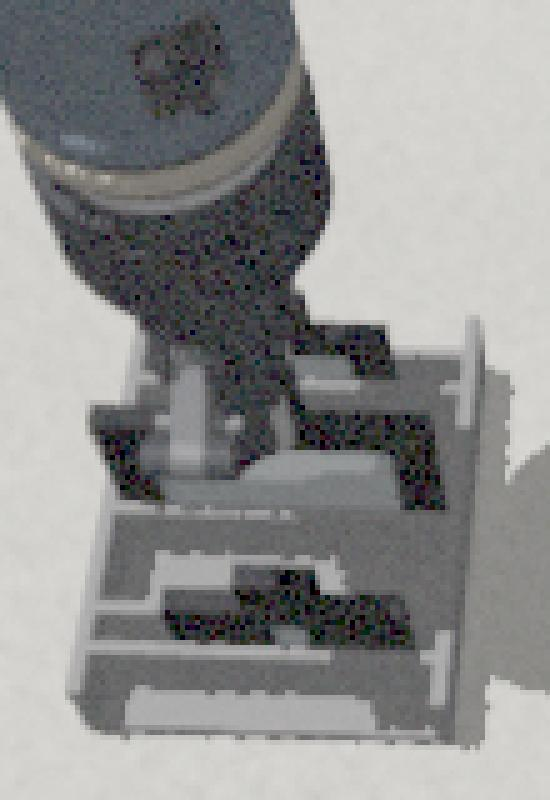

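move_arm(motion=[0, -0.01, 0, 0, 0, 0, 0, 0, -0.015, 0, 0, 0, 0, 0, 0, -0.02, 0, 0, 0, 0, 0, 0, -0.025, 0, 0, 0, 0, 0, 0, -0.025, 0, 0, 0, 0, 0])

```text
t: 5.3
position: [0.506, -0.1783, 0.2655]
ee_rot: [0.162, 1.562, -0.163]
wrist_force: [0.5, 0.9, -1.6]
gripper_width: 0.0073
```

move_arm(motion=[0, -0.025, 0, 0, 0, 0, 0, 0, -0.02, 0, 0, 0, 0, 0, 0, 0, 0, 0, 0, 0, 0, 0, 0, 0, 0, 0, 0, 0, 0, 0, 0, 0, 0, 0, 0])

```text
t: 5.92
position: [0.5054, -0.178, 0.3079]
ee_rot: [0.163, 1.566, -0.163]
wrist_force: [-0.3, -0.4, -0.8]
gripper_width: 0.0075
```

```bash
python3 - <<'E'
from plan import *
print(st['t'],st['position'],st['gripper_width'],st['wrist_force'])
snap('scene','scene4.png')
E
python3 crop.py scene4.png 110 100 290 330 3 d1.png
```

```text
5.925 [ 0.50535965 -0.17798369  0.30793984] 0.007520039321470146 [-0.28925385 -0.41426646 -0.80440189]
scene ['image', 'K', 'extrinsics']
```

View pics/d1.png

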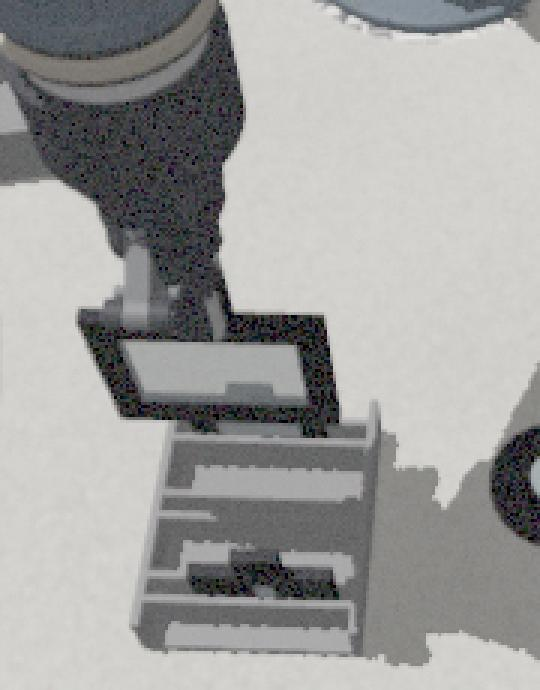

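```bash
python3 - <<'E'
from plan import *
s=load('scene4')
foot=st['position']-[0,0,.161]
psi=-.206;yv=np.array([-np.sin(psi),np.cos(psi),0]);xv=np.array([np.cos(psi),np.sin(psi),0])
for y in(-.055,.055):
  for z in(0,.09):
    print(y,z,(proj(s,foot+yv*y+xv*.004+[0,0,z])[0]+.5-[110,100])*3)
E
python3 - <<'E'
import sys;sys.path.insert(0,'.')
from plan import *
# hover over seat
fr=frame(*SEAT)
A=77
foot_s=np.array([-.06,0,.003])
d=np.radians(22)
for h in(.05,):
    f=S2W(fr,[[-.0015,0,.003]])[0]; print('foot hook',f)
    tp,tr=platepose(f+[0,0,h],A,SEAT[2],1,.161)
    e=np.array([np.cos(.145),np.sin(.145),0])
    print(tp,tr.as_rotvec())
    p=st['position']
    o,c=rows([(np.array([.50,-.02,.31]),R.from_rotvec(st['ee_rot'])*R.from_rotvec((R.from_rotvec(st['ee_rot']).inv()*tr).as_rotvec()*.5)),(tp+[0,0,.03],tr)],maxd=.045);show(o);print(c[0],c[1].as_rotvec())
E
```

```text
-0.055 0 [123.79261006 418.5298112 ]
-0.055 0.09 [ 78.24178571 320.21426214]
0.055 0 [342.64331951 424.12734431]
0.055 0.09 [325.94768997 326.57270018]
foot hook [0.47041967 0.13976923 0.02494946]
[0.50625672 0.14500233 0.23182304] [-0.13030467  1.79415565  0.10364901]
0 -0.001,0.038,-0.009,-0.044,0.028,-0.005
1 0,0.039,-0.008,-0.044,0.028,-0.005
2 0,0.039,-0.006,-0.043,0.028,-0.005
3 -0.001,0.04,-0.005,-0.044,0.028,-0.005
4 0.012,0.041,0.002,-0.044,0.028,-0.005
5 0.011,0.042,0.003,-0.044,0.028,-0.005
6 0.011,0.041,0.006,-0.044,0.028,-0.005
7 0.01,0.04,0.008,-0.044,0.028,-0.005
[0.50592569 0.1446424  0.26210285] [-0.1307172   1.79440769  0.10402468]
```

move_arm(motion=[0, -0.001, 0.038, -0.009, -0.044, 0.028, -0.005, 0, 0, 0.039, -0.008, -0.044, 0.028, -0.005, 0, 0, 0.039, -0.006, -0.043, 0.028, -0.005, 0, -0.001, 0.04, -0.005, -0.044, 0.028, -0.005, 0, 0.012, 0.041, 0.002, -0.044, 0.028, -0.005])

```text
t: 6.6
position: [0.5023, 0.0223, 0.2986]
ee_rot: [-0.019, 1.71, 0.003]
wrist_force: [0.1, -0.0, -2.0]
gripper_width: 0.0074
```

move_arm(motion=[0, 0.011, 0.042, 0.003, -0.044, 0.028, -0.005, 0, 0.011, 0.041, 0.006, -0.044, 0.028, -0.005, 0, 0.01, 0.04, 0.008, -0.044, 0.028, -0.005, 0, 0, 0, 0, 0, 0, 0, 0, 0, 0, 0, 0, 0, 0])

```text
t: 7.22
position: [0.5064, 0.1438, 0.2625]
ee_rot: [-0.131, 1.793, 0.102]
wrist_force: [0.5, -1.4, -1.2]
gripper_width: 0.0073
```

```bash
python3 - <<'E'
from plan import *
print(st['t'],st['position'],st['ee_rot'],st['gripper_width'],st['wrist_force'],st['joints'])
snap('scene','scene5.png');snap('top','top5.png')
E
python3 crop.py scene5.png 290 110 450 310 4 d1.png; python3 crop.py top5.png 150 100 320 240 4 d2.png
```

```text
7.225 [0.50641569 0.14376921 0.26247594] [-0.13125679  1.7932945   0.10219785] 0.007343273263276993 [ 0.53916869 -1.40344473 -1.24725738] [-0.65411114  0.3724172   0.40771598  1.84061543 -0.18102954  1.19010689
 -0.0233876 ]
scene ['image', 'K', 'extrinsics']
top ['image', 'K', 'extrinsics']
```

View pics/d1.png

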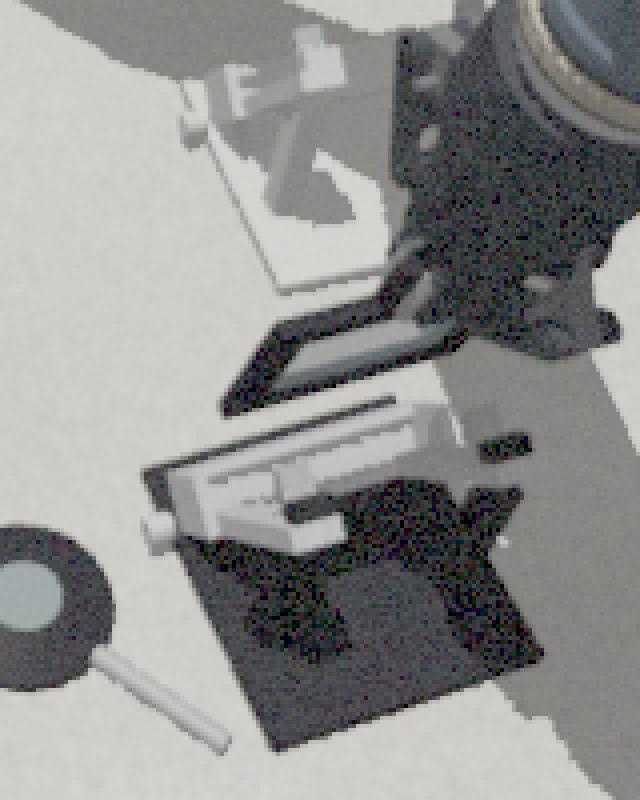

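View pics/d2.png

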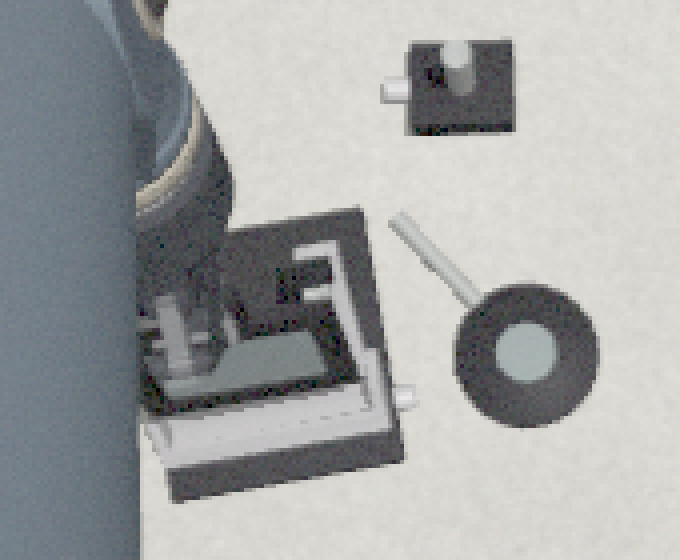

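```bash
cat > ov.py <<'E'
from plan import *
import sys
def plate_pts(g=.161):
    M=R.from_rotvec(st['ee_rot']).as_matrix();p=st['position']
    f=p+M[:,0]*g
    L={}
    for y in(-.055,.055):
        for x in(-.004,.004):
            for z in(0,.09): L[(y,x,z)]=f+M[:,1]*y+M[:,2]*x-M[:,0]*z
    return f,M,L
def overlay(name,box,f,out,seat=True):
    v=load(name);b=box
    im=cv2.cvtColor(v['image'],cv2.COLOR_RGB2BGR)[b[1]:b[3],b[0]:b[2]]
    im=(255*(im/255.)**.5).astype('u1');im=cv2.resize(im,None,fx=f,fy=f,interpolation=0)
    px=lambda P:tuple(int(a) for a in (proj(v,P)[0]+.5-np.array(b[:2]))*f)
    _,_,L=plate_pts()
    for P in L.values(): cv2.circle(im,px(P),2,(0,0,255),-1)
    fr=frame(*SEAT)
    for y in(-58,58):
        for q in[(-7,y,13.5),(-7,y,18.5),(-30,y,18.5),(-112,y,0)]: cv2.circle(im,px(S2W(fr,np.array(q)*1e-3)[0]),2,(0,200,0),-1)
    cv2.imwrite('pics/'+out,im)
def foot_seat():
    f,M,_=plate_pts();fr=frame(*SEAT);return (f-fr[1])@fr[0]*1e3
E
python3 -c "
from ov import *
overlay('scene5',(320,170,440,260),6,'e1.png');overlay('top5',(178,155,258,220),9,'e2.png');print(foot_seat())"
```

```text
[-68.17495934   2.13005269  49.33957483]
```

View pics/e1.png

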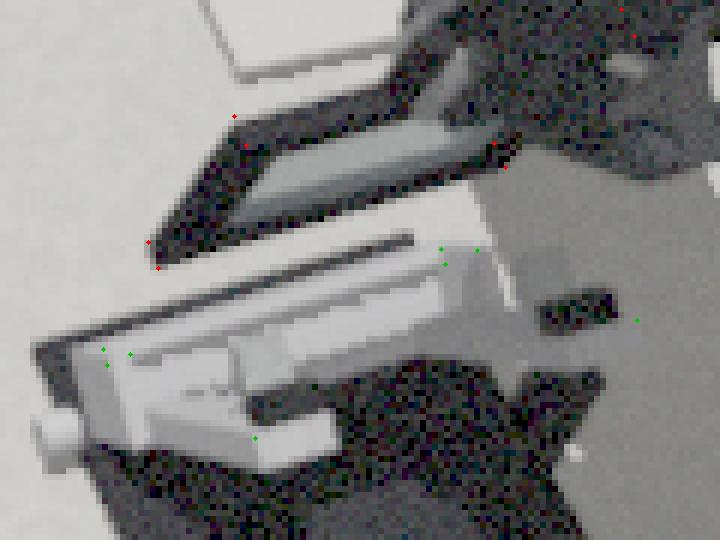

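View pics/e2.png

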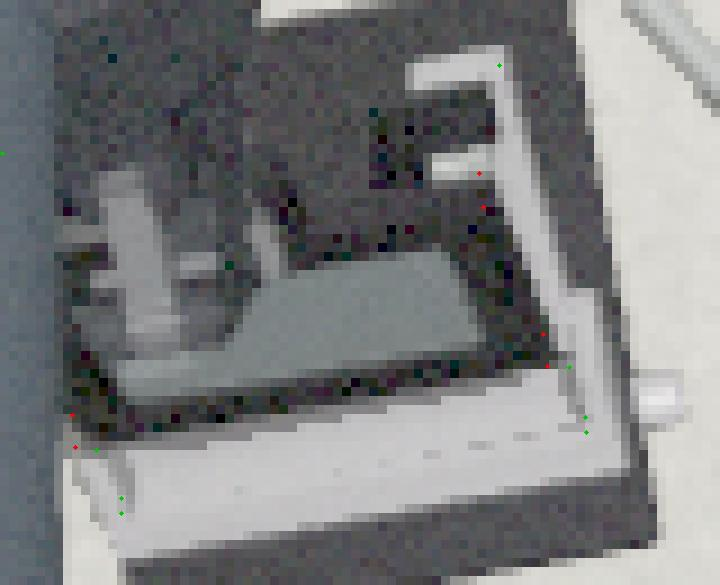

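```bash
python3 - <<'E'
from ov import *
fr=frame(*SEAT)
f=S2W(fr,[[-.0015,0,.003]])[0]
a=platepose(f+[0,0,.02],77,SEAT[2],1,.161);b=platepose(f,77,SEAT[2],1,.161)
o,c=rows([a],maxd=.025);show(o)
E
```

```text
0 0.02,0.001,0.005,-0.001,0.001,0
1 0.02,0,0.004,0,0,0
2 0.02,0.001,0.005,-0.001,0.001,0.001
```

move_arm(motion=[0, 0.02, 0.001, 0.005, -0.001, 0.001, 0, 0, 0.02, 0, 0.004, 0, 0, 0, 0, 0.02, 0.001, 0.005, -0.001, 0.001, 0.001, 0, 0, 0, 0, 0, 0, 0, 0, 0, 0, 0, 0, 0, 0])

```text
t: 7.95
position: [0.5069, 0.1458, 0.2023]
ee_rot: [-0.13, 1.793, 0.105]
wrist_force: [0.1, 0.1, -0.6]
gripper_width: 0.0069
```

```bash
python3 - <<'E'
from ov import *
fr=frame(*SEAT)
print(st['wrist_force'],foot_seat())
snap('scene','scene6.png');snap('top','top6.png')
overlay('scene6',(320,170,440,260),6,'e1.png');overlay('top6',(178,155,258,220),9,'e2.png')
f=S2W(fr,[[-.0015,0,.003]])[0]
b=platepose(f,77,SEAT[2],1,.161)
o,c=rows([b],maxd=.006);show(o)
E
```

```text
[ 0.1070386   0.05360113 -0.57448419] [-18.72735143  -0.9056083   14.0126734 ]
scene ['image', 'K', 'extrinsics']
top ['image', 'K', 'extrinsics']
0 0.005,0,0.001,0,0,0
1 0.005,0,0.001,0.001,0,0
2 0.005,-0.001,0.001,0,0.001,-0.001
3 0.005,0,0.001,0,0,0
```

View pics/e1.png

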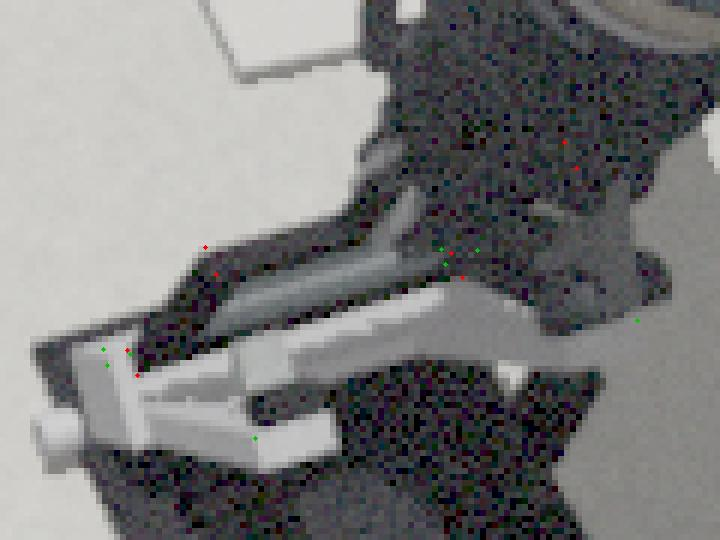

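View pics/e2.png

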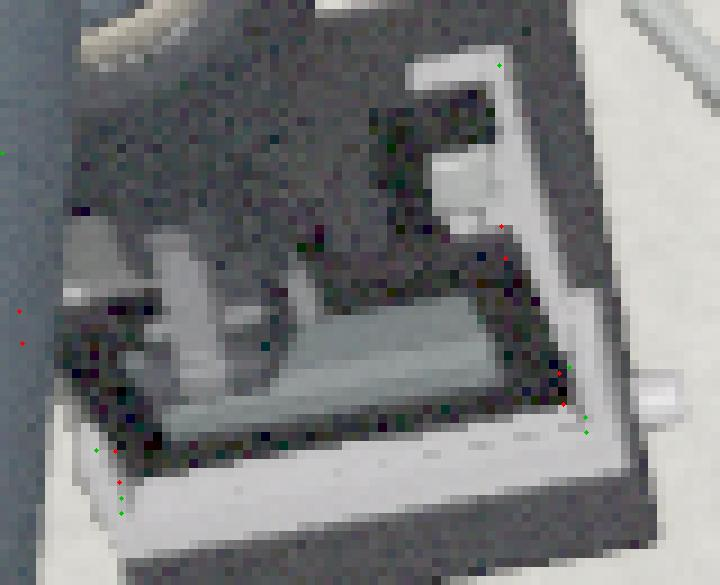

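move_arm(motion=[0, 0.005, 0, 0.001, 0, 0, 0, 0, 0.005, 0, 0.001, 0.001, 0, 0, 0, 0.005, 0, 0.001, 0, 0, 0, 0, 0, 0, 0, 0, 0, 0, 0, 0, 0, 0, 0, 0, 0])

```text
t: 8.68
position: [0.5059, 0.1464, 0.186]
ee_rot: [-0.131, 1.795, 0.105]
wrist_force: [0.7, -0.2, -1.6]
gripper_width: 0.0074
```

```bash
python3 - <<'E'
from ov import *
print(st['wrist_force'],st['wrist_torque'],foot_seat())
snap('scene','scene7.png');snap('top','top7.png')
overlay('scene7',(320,170,440,260),6,'e1.png');overlay('top7',(178,155,258,220),9,'e2.png')
E
```

```text
[ 0.71653604 -0.1940424  -1.64806614] [ 0.06110528 -0.32536213  0.02269543] [-4.82299944 -1.50786232  5.63455899]
scene ['image', 'K', 'extrinsics']
top ['image', 'K', 'extrinsics']
```

View pics/e1.png

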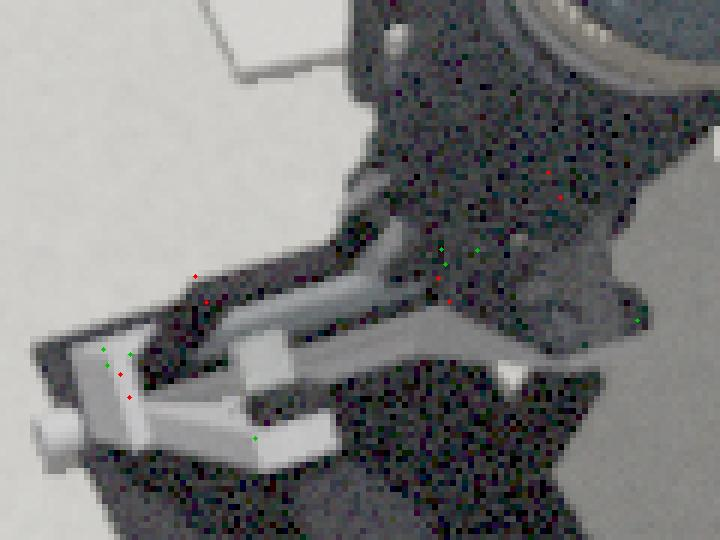

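View pics/e2.png

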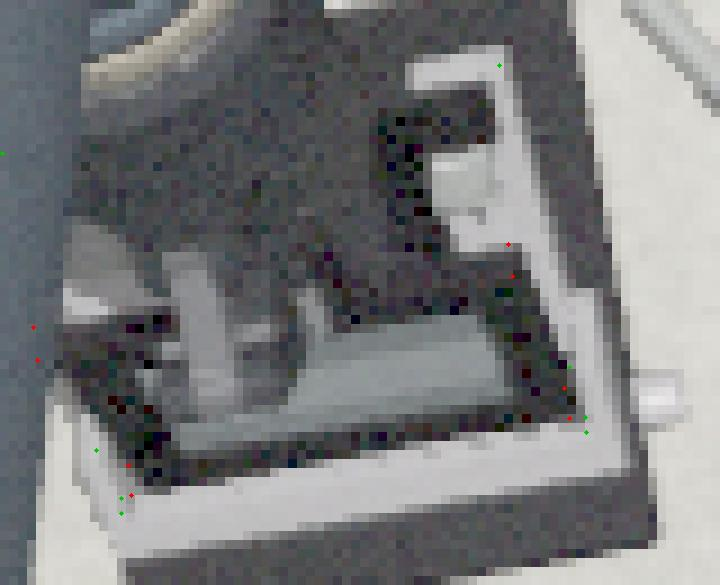

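move_arm(motion=[0, 0.002, 0.001, 0, 0, 0, 0, 0, 0.002, 0, 0.001, 0, 0, 0, 0, 0.002, 0, 0, 0, 0, 0, 0, 0, 0, 0, 0, 0, 0, 0, 0, 0, 0, 0, 0, 0])

```text
t: 9.4
position: [0.5058, 0.1476, 0.1803]
ee_rot: [-0.131, 1.793, 0.106]
wrist_force: [1.5, 0.3, 1.5]
gripper_width: 0.0069
```

```bash
python3 - <<'E'
from ov import *
print(st['position'],st['wrist_force'],st['wrist_torque'],foot_seat())
snap('scene','scene8.png')
overlay('scene8',(320,170,440,260),6,'e1.png')
E
```

```text
[0.50579397 0.14764188 0.18027091] [1.52061054 0.34561741 1.4915049 ] [ 0.21663456 -0.51280703 -0.01129556] [-0.23941755 -2.83164889  2.03731507]
scene ['image', 'K', 'extrinsics']
```

View pics/e1.png

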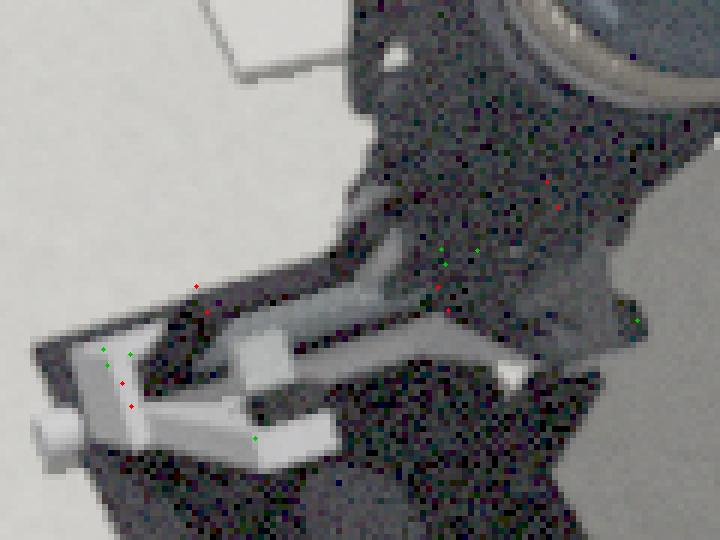

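```bash
python3 - <<'E'
from ov import *
fr=frame(*SEAT); w=[]
y=foot_seat()[1]*1e-3
for A,z in((74,.0025),(71,.003),(68,.003),(65,.0035)):
    x=.0015-.004*np.sin(np.radians(A-55))
    w.append(platepose(S2W(fr,[[x,y,z]])[0],A,SEAT[2],1,.161))
o,c=rows(w,maxd=.06);show(o)
E
```

```text
0 0,0,0.008,0.002,0.053,-0.001
1 0.001,0,0.008,0,0.053,0
2 0,0,0.008,0,0.052,0
3 0,0,0.008,0,0.052,0
```

move_arm(motion=[0, 0, 0, 0.008, 0, 0.053, 0, 0, 0.001, 0, 0.008, 0, 0.053, 0, 0, 0, 0, 0.008, 0, 0.052, 0, 0, 0, 0, 0.008, 0, 0.052, 0, 0, 0, 0, 0, 0, 0, 0])

```text
t: 10.07
position: [0.536, 0.1519, 0.1693]
ee_rot: [-0.146, 2.004, 0.094]
wrist_force: [1.7, 0.6, 3.1]
gripper_width: 0.0073
```

```bash
python3 - <<'E'
from ov import *
print(st['position'],st['wrist_force'],st['wrist_torque'],foot_seat())
snap('scene','scene9.png');snap('top','top9.png')
overlay('scene9',(320,170,440,260),6,'e1.png');overlay('top9',(178,155,258,220),9,'e2.png')
fr=frame(*SEAT); w=[]
y=foot_seat()[1]*1e-3
for A,z in((61,.004),(57,.004),(54,.004)):
    x=.0015-.004*np.sin(np.radians(A-55))
    w.append(platepose(S2W(fr,[[x,y,z]])[0],A,SEAT[2],1,.161))
o,c=rows(w,maxd=.06);show(o)
E
```

```text
[0.53604617 0.15193753 0.16927644] [1.74353047 0.56798328 3.08449239] [ 0.2096246  -0.42827508  0.00755354] [ 0.59095584 -2.58101213  3.292892  ]
scene ['image', 'K', 'extrinsics']
top ['image', 'K', 'extrinsics']
0 0.001,0,0.01,0.001,0.069,0
1 0,0,0.012,0,0.07,0
2 0.001,0,0.008,0,0.052,0
```

View pics/e1.png

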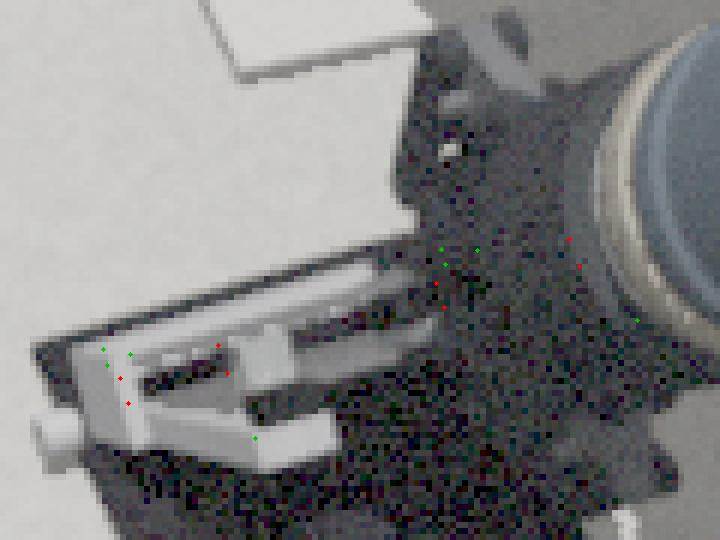

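View pics/e2.png

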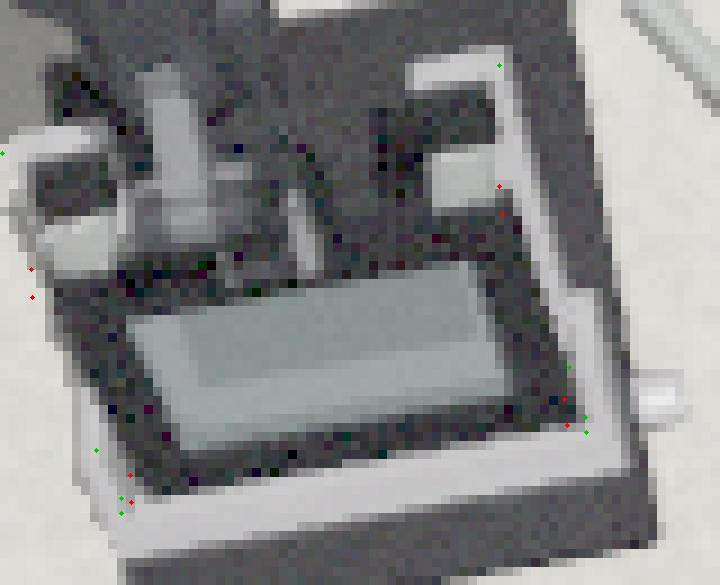

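move_arm(motion=[0, 0.001, 0, 0.01, 0, 0.069, 0, 0, 0, 0, 0.012, 0, 0.07, 0, 0, 0, 0, 0.006, 0, 0.035, 0, 0, 0, 0, 0, 0, 0, 0, 0, 0, 0, 0, 0, 0, 0])

```text
t: 10.8
position: [0.5578, 0.1552, 0.1561]
ee_rot: [-0.159, 2.181, 0.084]
wrist_force: [1.1, 0.1, 6.1]
gripper_width: 0.0073
```

```bash
cat > chk.py <<'E'
from ov import *
n=sys.argv[1]
print(st['t'],st['position'],st['wrist_force'],st['wrist_torque'],foot_seat(),st['joints'])
fr=frame(*SEAT);M=R.from_rotvec(st['ee_rot']).as_matrix()
print('A',np.degrees(np.arcsin(-M[2,0])), 'grasp pt seat',(st['position']+M[:,0]*.054-fr[1])@fr[0]*1e3)
snap('scene',f'scene{n}.png');snap('top',f'top{n}.png')
overlay(f'scene{n}',(320,170,440,260),6,'e1.png');overlay(f'top{n}',(170,145,258,220),8,'e2.png')
E
python3 chk.py 10
```

```text
10.8 [0.55784082 0.15516215 0.15609417] [1.05184402 0.1291987  6.09635255] [-0.02496979  0.32919714  0.00896674] [ 1.17919673 -2.60097977  6.13764331] [-0.53310531  0.73705032  0.34913506  1.60013262 -0.26194518  1.4724143
  0.06289849]
A 54.78726787845815 grasp pt seat [-105.82006574   -2.60012169    5.7403665 ]
scene ['image', 'K', 'extrinsics']
top ['image', 'K', 'extrinsics']
```

View pics/e1.png

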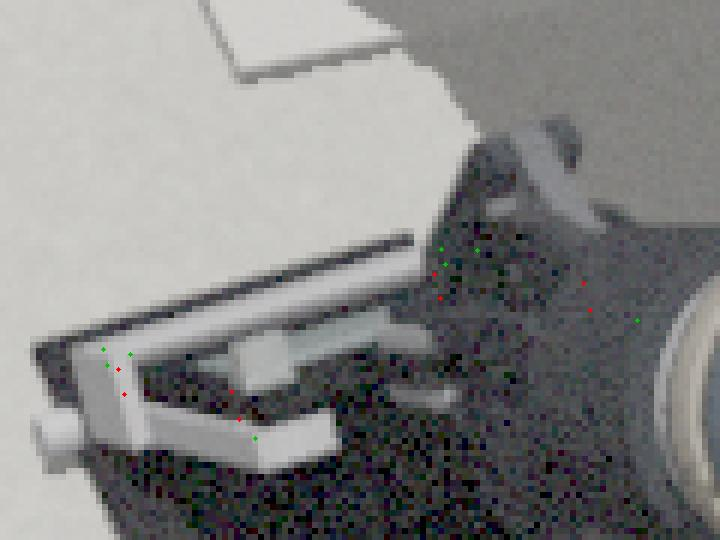

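View pics/e2.png

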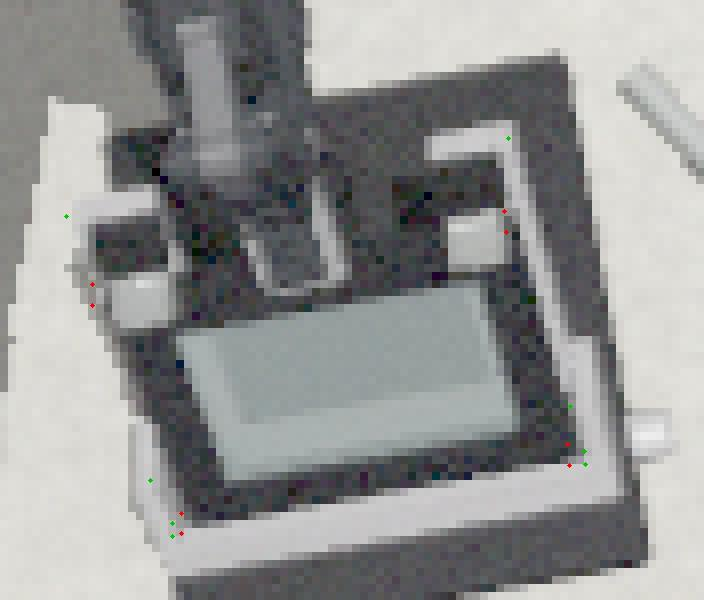

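move_arm(motion=[0, 0, 0, 0.002, 0, 0, 0, 0, 0, 0, 0.002, 0, 0, 0, 0, 0, 0, 0, 0, 0, 0, 0, 0, 0, 0, 0, 0, 0, 0, 0, 0, 0, 0, 0, 0])

```text
t: 11.52
position: [0.5585, 0.1553, 0.1557]
ee_rot: [-0.16, 2.189, 0.084]
wrist_force: [-6.9, -0.5, 15.1]
gripper_width: 0.0071
```

```bash
python3 chk.py 11
```

```text
11.525 [0.55847388 0.15528452 0.1556543 ] [-6.9403257  -0.48937477 15.09661051] [-0.3663501   2.55498456  0.08507764] [ 1.15882372 -2.71645605  6.75306196] [-0.53140253  0.74207112  0.3485876   1.59451935 -0.26261819  1.4817716
  0.06390827]
A 54.29067789431282 grasp pt seat [-105.83296133   -2.65853209    5.42845714]
scene ['image', 'K', 'extrinsics']
top ['image', 'K', 'extrinsics']
```

View pics/e2.png

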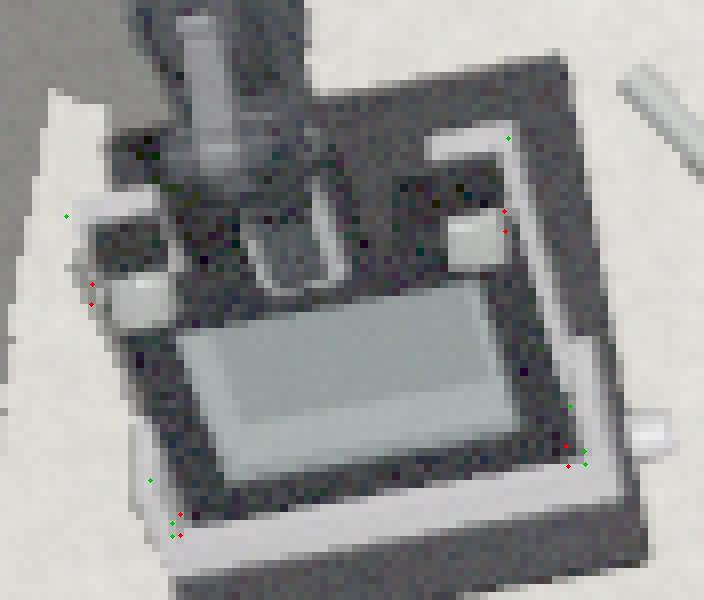

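```bash
python3 - <<'E'
import cv2,numpy as np
def g(f,b,s):
    im=cv2.imread('pics/'+f)[b[1]:b[3],b[0]:b[2]];im=(255*(im/255.)**.4).astype('u1');return cv2.resize(im,None,fx=s,fy=s,interpolation=0)
b=(175,155,235,195);a=np.vstack([np.hstack([g('top0.png',b,6),g('top9.png',b,6)]),np.hstack([g('top10.png',b,6),g('top11.png',b,6)])]);cv2.imwrite('pics/f1.png',a)
b=(335,205,425,260);a=np.vstack([np.hstack([g('scene0.png',b,4),g('scene9.png',b,4)]),np.hstack([g('scene10.png',b,4),g('scene11.png',b,4)])]);cv2.imwrite('pics/f2.png',a)
E
```

```text
(no output)
```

View pics/f1.png

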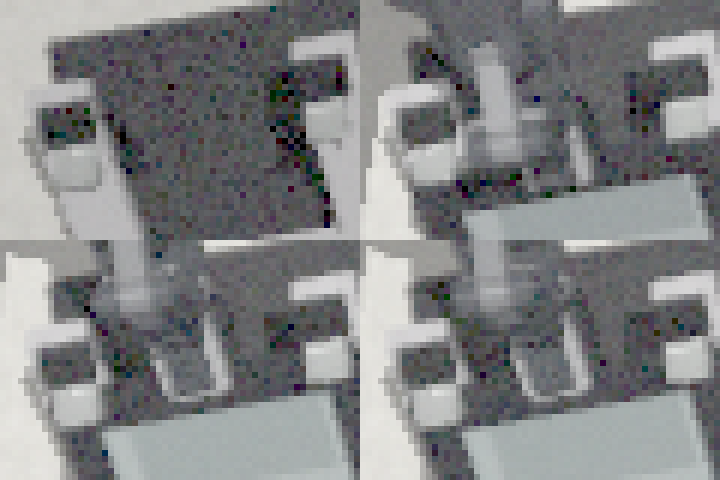

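View pics/f2.png

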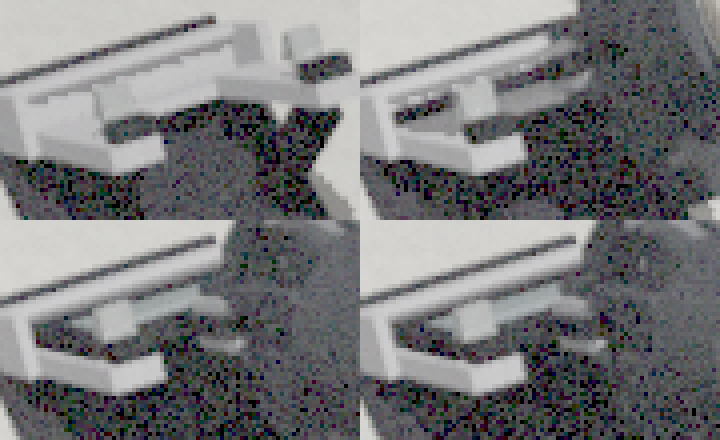

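move_arm(motion=[0, 0, 0, -0.002, 0, 0, 0, 0, 0, 0, -0.002, 0, 0, 0, 0, 0, 0, -0.002, 0, 0, 0, 0, 0, 0, 0, 0, 0, 0, 0, 0, 0, 0, 0, 0, 0])

```text
t: 12.25
position: [0.5574, 0.1551, 0.1564]
ee_rot: [-0.159, 2.178, 0.084]
wrist_force: [0.4, 1.1, 3.1]
gripper_width: 0.0068
```

```bash
python3 chk.py 12
```

```text
12.25 [0.55742547 0.15506906 0.15639911] [0.36491905 1.06599547 3.12757209] [ 0.07102609 -0.34597905 -0.06175667] [ 1.17392462 -2.57441787  6.17015364] [-0.5338055   0.73484265  0.34947435  1.60261089 -0.26184606  1.46909434
  0.06250155]
A 54.96167486806357 grasp pt seat [-105.82605135   -2.56987937    6.09858151]
scene ['image', 'K', 'extrinsics']
top ['image', 'K', 'extrinsics']
```

Unloaded. A further gentle tug will show whether the catches hold.

move_arm(motion=[0, 0, 0, -0.002, 0, 0, 0, 0, 0, 0, -0.002, 0, 0, 0, 0, 0, 0, 0, 0, 0, 0, 0, 0, 0, 0, 0, 0, 0, 0, 0, 0, 0, 0, 0, 0])

```text
t: 12.98
position: [0.5563, 0.1549, 0.1572]
ee_rot: [-0.159, 2.17, 0.084]
wrist_force: [7.0, 0.8, -4.7]
gripper_width: 0.0077
```

```bash
python3 chk.py 13
```

```text
12.975 [0.55630826 0.15492437 0.1572435 ] [ 6.95166643  0.77010068 -4.73456572] [ 0.56887891 -2.67987007 -0.02645002] [ 1.12406329 -2.53799013  6.29560577] [-0.53570667  0.72896442  0.35001435  1.60903644 -0.2611208   1.46044315
  0.06195114]
A 55.41774628333659 grasp pt seat [-105.87308791   -2.56979742    7.07574782]
scene ['image', 'K', 'extrinsics']
top ['image', 'K', 'extrinsics']
```

move_arm(motion=[0, 0, 0, 0.004, 0, 0, 0, 0, 0, 0, 0.001, 0, 0, 0, 0, 0, 0, 0, 0, 0, 0, 0.3, 0, 0, 0, 0, 0, 0, 0.3, 0, 0, 0, 0, 0, 0])

```text
t: 13.7
position: [0.5577, 0.1548, 0.1552]
ee_rot: [-0.159, 2.179, 0.083]
wrist_force: [0.3, -0.4, -0.4]
gripper_width: 0.0254
```

move_arm(motion=[0.3, 0, 0, 0, 0, 0, 0, 0.3, 0, 0, 0, 0, 0, 0, 0.3, -0.01, 0, 0, 0, 0, 0, 0.3, -0.02, 0, 0, 0, 0, 0, 0.3, -0.02, 0, 0, 0, 0, 0])

```text
t: 14.32
position: [0.5874, 0.1594, 0.1977]
ee_rot: [-0.159, 2.177, 0.084]
wrist_force: [0.2, 0.3, -0.2]
gripper_width: 0.0254
```

```bash
python3 chk.py 14; python3 crop.py scene14.png 300 100 460 310 4 d1.png
```

```text
14.325 [0.58736199 0.15941975 0.1977006 ] [ 0.19786514  0.31694996 -0.2277116 ] [ 0.11761755 -0.60310106 -0.01494275] [-50.00950364  -2.53855256   4.96872064] [-0.52345011  0.73018835  0.35964741  1.49789225 -0.25356695  1.57615406
  0.05283693]
A 55.001113258754295 grasp pt seat [-157.00950347   -2.54418404    4.97079987]
scene ['image', 'K', 'extrinsics']
top ['image', 'K', 'extrinsics']
```

View pics/d1.png

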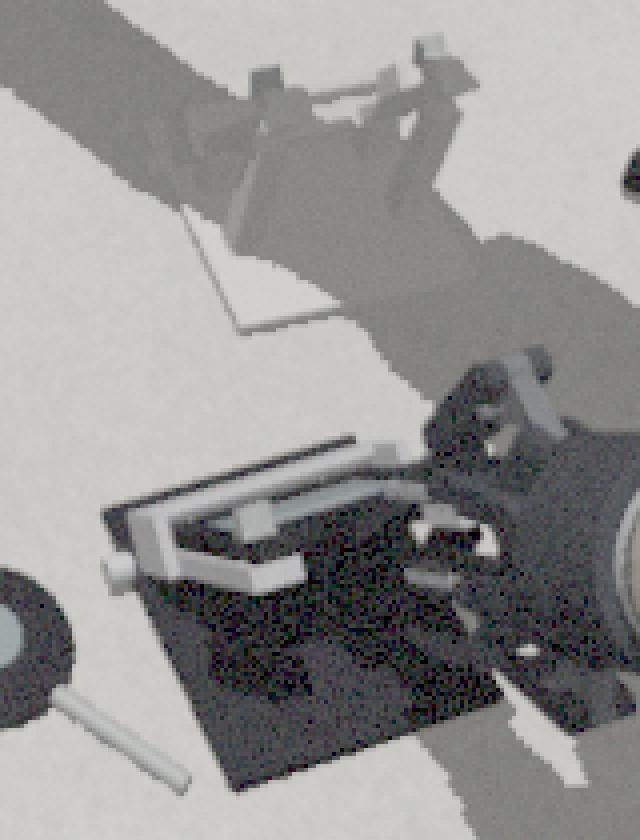

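View pics/e2.png

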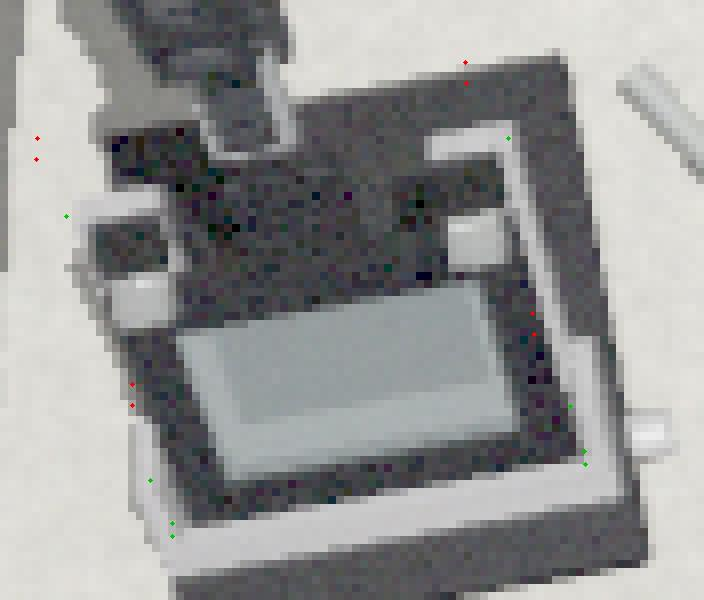

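move_arm(motion=[0.3, -0.04, 0, 0, 0, 0, 0, 0.3, -0.04, 0, 0, 0, 0, 0, 0.3, -0.02, 0.04, -0.01, 0, 0, 0, 0.3, -0.01, 0.05, -0.01, 0, 0, 0, 0.3, 0, 0.05, -0.01, 0, 0, 0])

```text
t: 15.05
position: [0.6043, 0.3045, 0.3046]
ee_rot: [-0.158, 2.177, 0.084]
wrist_force: [0.2, 0.3, -0.2]
gripper_width: 0.0258
```

move_arm(motion=[0.3, -0.02, 0.05, -0.02, 0, 0, 0, 0.3, -0.02, 0.05, -0.02, 0, 0, 0, 0.3, 0, 0.04, -0.02, 0, 0, 0, 0.3, 0, 0, 0, 0, 0, 0, 0.3, 0, 0, 0, 0, 0, 0])

```text
t: 15.68
position: [0.5582, 0.4374, 0.3707]
ee_rot: [-0.159, 2.178, 0.082]
wrist_force: [0.5, -1.0, -0.2]
gripper_width: 0.0257
```

```bash
python3 chk.py 15; python3 crop.py scene15.png 140 190 460 310 2.4 d1.png;python3 - <<'E'
import sys;sys.argv=['x']
from ov import *
fr=frame(*SEAT)
for n,b,f in(('scene15',(320,190,440,270),6),('top15',(170,145,258,220),8)):
    v=load(n);im=cv2.cvtColor(v['image'],cv2.COLOR_RGB2BGR)[b[1]:b[3],b[0]:b[2]];im=(255*(im/255.)**.4).astype('u1');im=cv2.resize(im,None,fx=f,fy=f,interpolation=0)
    for q in[(0,-55,8),(0,55,8),(-90,-55,8),(-90,55,8),(-122,15,8),(-122,-15,8)]:
        u=(proj(v,S2W(fr,np.array(q)*1e-3))[0]+.5-np.array(b[:2]))*f;cv2.circle(im,tuple(int(a) for a in u),3,(0,0,255),-1)
    cv2.imwrite(f'pics/{n}_o.png',im)
E
```

```text
15.675 [0.55819326 0.43735677 0.37065156] [ 0.52218672 -0.97369527 -0.18905591] [ 0.0686861  -0.58374959  0.07472233] [-198.16265377 -281.60925807   95.1300973 ] [-0.78187201  0.73999983  0.30400142  1.04850197 -0.43138205  1.95167578
 -0.39128944]
A 54.924596262573736 grasp pt seat [-305.16249963 -281.72406817   94.98936849]
scene ['image', 'K', 'extrinsics']
top ['image', 'K', 'extrinsics']
```

View pics/d1.png

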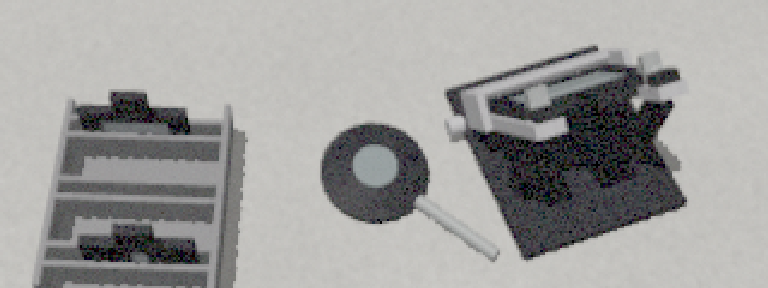

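View pics/scene15_o.png

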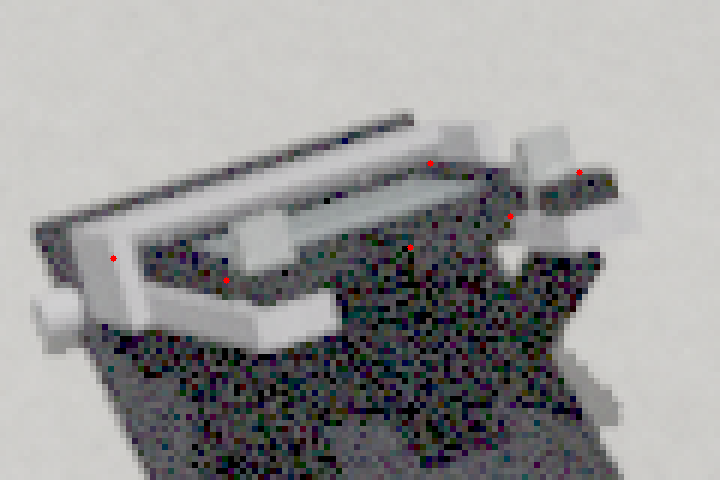

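View pics/top15_o.png

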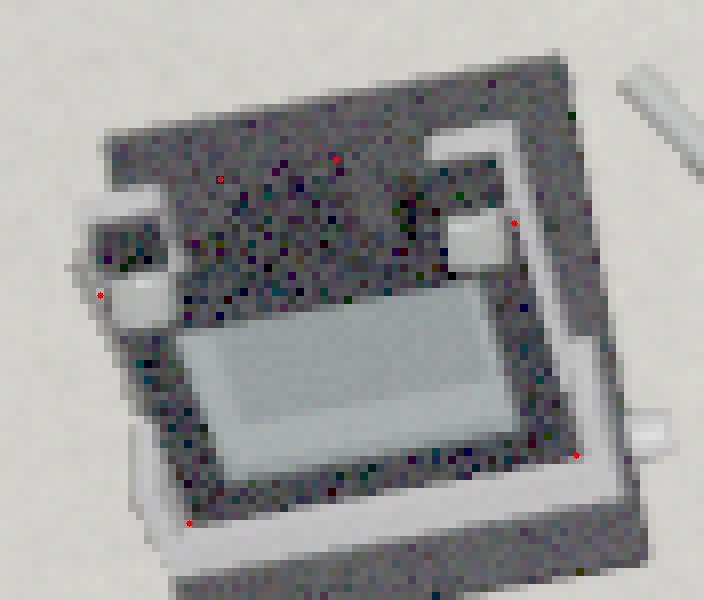

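```bash
python3 -c "
from h import *
s=status.read_state();print(s['t'],abs(s['qd']).max(),s['joints'][5]);print(order.close_job())"
```

```text
15.775 0.007558706052266346 1.9517884142558466
the job is handed in; nothing more can be done
None
```

The large plate is out of the rack's middle slot and seated in the black-based holder, with both catches over its shoulders as far as I can tell. I handed the job in at about 15.8 s of the 50 s allowed.

I drew the plate straight up and tilted it to about 22° steeper than the slope. I then lowered its edge in behind the lip, swung it back flat onto the rails, released it and moved the arm clear.

**Last checks:**
- **Seating:** Pressing with about 14 N into the slope moved the plate only about 0.3 mm, so it is resting on the rails.
- **Catches:** Before release, a pull of about 8 N away from the slope moved the tab only about 1 mm before the plate held. There was almost no twist, which fits both catches holding rather than one.
- **Final pictures:** The catch noses look closed and lie over both shoulders. The plate's outline agrees with the expected seated position to about 1 pixel (about 2 mm). Both small plates still stand in their slots. The white look-alike was not touched, and the arm is touching nothing.

**Disagreements:**
- The two cameras differed by about 2–3 mm on where the holder is.
- The foot position worked out from the arm's pose read about 2 mm too far off the slope and 2.6 mm to one side. I put that down to calibration and slip in the grip, since the pictures show the plate centred.
- I judged the catches only from the pictures and the pull test, because there is no direct reading of them.

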